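Take a dish out of the desiccator cabinet with a lifter

TASK

Swing the clear desiccator cabinet's door wide open by its red handle, then slide the orange-handled lifter under the white dish on the shelf inside, carry the dish out level on it without ever touching the dish with the fingers, and set it down gently in the middle of the green stand. Draw the lifter out from under the dish and lay it flat on the bench clear of the stand, leave the cabinet door wide open, and do not disturb the other glassware, bottles and racks.

Things in the scene. Friction and masses are not known exactly. Their poses are not given: they have to be found in the camera images.
- cabinet: clear acrylic cabinet with white edges, fixed, 220 deep (x) x 260 wide (y) x 256 mm tall; origin under its centre, front (door side) at its x = -110 mm. Inner floor at z = 66 mm, roof's inside at 250, inside width 242, open over the whole front
- shelf (a point): centre of the cabinet shelf, at its top, 106 mm above the bench (cabinet frame x 0, y 0). The shelf is two steel bars along the cabinet's x, 10 x 10 mm, inner faces at y = +-40 mm, from x = -96 to 104 mm; between the bars all is free down to the inner floor, 40 mm below their tops
- door (a joint): cabinet door angle: 0 shut, grows as it opens towards the robot, stops at 1.9 rad; it stays where it is left. The upright clear panel is 250 wide, 12 thick, z = 62 to 256 mm, hinged on the cabinet's +y edge
- door_hinge (a point): point on the door's vertical hinge line, at the height of the handle's middle (cabinet frame: x -117, y 125, z 186 mm)
- door_handle (a point): red upright bar, 12 mm thick, 122 mm tall, 46 mm out from the door's middle plane (40 from its face), 220 mm from the hinge line; origin at the bar's middle, 186 mm above the bench, so the bar's top is 9 mm below the door's top; z along the bar, x square to the door, from bar to door. Two 10 mm stems, 50 mm above and below the origin, join it to the door
- dish: white round porcelain dish with blue inner floor, flat underside, 110 mm across below and 116 mm at the rim, 20 mm tall, about 0.12 kg, lying on the cabinet's shelf bars; origin at the centre of its underside, z up
- lifter: steel lifter lying flat on the bench, 0.18 kg; origin under the blade, x points to its tip. Blade 56 mm wide (y), 4 thick, from x = -70 to 55 mm, with a stop 40 mm wide rising to z = 12 mm at x = -68; neck 18 wide, 6 thick, back to x = -190; upright orange grip 22 (x) x 24 (y) mm at x = -180, z = 4 to 84 mm
- lifter_grip (a point): point in the lifter's upright grip, 56 mm above its underside, at x = -180 mm of the lifter
- stand: green dish stand, fixed: two ridges along its x, 130 long, 14 wide, 36 mm tall, inner faces at y = +-40 mm, free between them down to the bench, open at the -x end; a 30 mm tall cross bar joins them at x = 55 to 65 mm. Origin at the centre of its underside; the lifter comes in along its +x
- amber_bottle: amber reagent bottle with red cap, 68 mm across, 155 mm tall, loose bystander; origin at the centre of its underside
- white_bottle: white plastic bottle with blue cap, 64 mm across, 170 mm tall, loose bystander; origin at the centre of its underside
- flask: green-tinted conical flask, 80 mm across, 140 mm tall, loose bystander; origin at the centre of its underside
- tip_rack: low blue pipette-tip rack with white top, 115 x 80 x 42 mm (its x and y axes), in front of the cabinet, loose bystander; origin at the centre of its underside
- vial: small white vial with orange cap, 36 mm across, 60 mm tall, loose bystander; origin at the centre of its underside
- beaker: glass beaker, 72 mm across, 95 mm tall, loose bystander; origin at the centre of its underside
- amber_jar: amber jar with black lid, 72 mm across, 110 mm tall, loose bystander; origin at the centre of its underside
Things that resemble listed ones, but are neither listed nor needed, are in the scene too. Of the things like the stand, leave any that is brown; of the rest the larger one is meant.

How it is judged (in metres and radians):
On the way, in this order (a step that is already met when the one before it is completed fails the run):
1. the door is being swung open by its handle (value of joint door above 0.4 rad and contact force between the fingers and door_c1 above 0.3 N), for 0.1 s.
2. the door is wide open (past 1.25 rad) (value of joint door above 1.25 rad), for 0.2 s.
3. the dish is lifted off its shelf on the lifter, inside the cabinet (z of dish in the frame of cabinet above 0.109 m and x of dish in the frame of cabinet above -0.1 m and contact force between lifter and dish above 0.3 N and contact force between dish and cabinet below 0.1 N), for 0.2 s.
4. the dish is out of the cabinet on the lifter (x of dish in the frame of cabinet below -0.2 m and contact force between lifter and dish above 0.3 N), for 0.2 s.
At the end, for the whole second after the job is handed in: The dish rests level and still on both ridges of the green stand, within 25 mm of its centre; the lifter lies flat and still on the bench, blade wholly outside the stand (118 mm in front, 120 behind or 82 beside its centre), touching neither dish nor stand; the door stands open past 1.2 rad (horizontal distance between dish and stand below 0.025 m and height (world z) of dish between 0.033 and 0.039 m and angle between each of dish, lifter's own z axis and vertical below 0.05 rad and linear speed of each of dish, lifter below 0.01 m/s and (x of lifter in the frame of stand below -0.118 m or x of lifter in the frame of stand above 0.12 m or y of lifter in the frame of stand below -0.082 m or y of lifter in the frame of stand above 0.082 m) and contact force between lifter and stand below 0.1 N and contact force between lifter and dish below 0.1 N and height (world z) of lifter below 0.005 m and value of joint door above 1.2 rad).
It fails at once if the fingers touch the dish (contact force between the fingers and dish above 0.3 N).
It fails at once if the dish is tipped more than 0.35 rad (angle between dish's own z axis and vertical above 0.35 rad).
It fails at once if the dish is set down or knocked hard (over 20 N on the stand) (contact force between dish and stand above 20 N).
It fails at once if a bystander is moved more than 25 mm (distance of any of amber_bottle, white_bottle, flask, tip_rack, vial, beaker, amber_jar from where it was at the start of the episode above 0.025 m).
It fails at once if a bystander is tipped over (angle between any of amber_bottle, white_bottle, flask, tip_rack, vial, beaker, amber_jar's own z axis and vertical above 0.35 rad).
It also fails if it takes over 72 s, if anything falls off the work surface, if the arm or the gripper's body presses on something with over 40 N, if the wrist force passes 120 N, or if a joint passes its speed limit or range.

ROBOT

A 7-joint arm with a two-finger parallel gripper is mounted at the origin on the work surface. World frame = base frame: x ahead of the robot, y to its left, z up, the work surface at z = 0. Lengths are in mm, angles in rad, forces in N, time in s.
With the tool pointing down it reaches from about 400 to 875 mm from the base axis. Payload 4.4 kg.
Tool frame: the origin (TCP) lies between the finger pads; the fingertips stand 17 mm ahead of it and the grasp point (between the pads) lies 2 mm behind it; z points along the fingers, y is the line along which they close (so a half turn about z gives the same grasp; the last joint's range is limited). The gripper opens to 85 mm and grips with 20 to 120 N. Pads are 22 mm wide; open, the fingers measure 114 mm over their backs; the gripper's body (76 mm by 85 mm) begins 54 mm behind the grasp point. The pads swing forward as they close: fully open they stand 13 mm farther back than shut.
Start: joints at [1.041, 0.628, 0.038, 1.517, -0.027, 0.996, -0.02], TCP at [290.805, -581.335, 248.313] pointing down, gripper open.
Joint ranges: [-3.06, 3.06], [-0.37, 2.12], [-1.25, 1.32], [0.18, 2.47], [-1.1, 4.24], [0.23, 1.98], [-2.94, 2.94]. Speed limits (rad/s): [2.57, 2.57, 3.14, 3.14, 3.14, 3.14, 3.14].

INTERFACE

Orientations are given as [roll, pitch, yaw] about the fixed x, y, z axes, in that order (R = Rz(yaw) Ry(pitch) Rx(roll)).
In Python, from cell import sensors, get_image, ctrl gives the robot as it stands.
- The arm moves only by the tool send_rows, never from a script. Its argument "series" is a list of rows, each a list of 3 entries, a list of its own where there are three numbers: the finger opening in mm, from 0 to 85.4, then the shift along the world's x, y, z in units of 60 mm (1.0 is 60 mm), then the turn, a rotation vector about the world's x, y, z in units of 5 degrees (1.0 is 5 degrees). A call has 1 to 8 rows; each row shifts and turns the commanded pose from where the row before left it; what a row does not reach is not made up. A row lasts 1/8 s, in which the tool goes at most 62.5 mm and 10.7 degrees, less where a joint would pass 70% of its speed; a pose out of reach is approached as far as the arm can. A call is refused whole if a number of a shift passes 1 or a number of a turn 1, either way. A call with a gripper value outside its range is refused whole. The fingers move at their own pace and stop on an object; the grip force is fixed at half the most. Time passes only in rows, so rows that do not move let the fingers close. It gives the time, the measured TCP pose, the force, the opening and the grip force at its end, in the units of the state.
- sensors.read_state(): the state, without advancing time (a new reading comes with each control period).
- get_image(name): name is "scene" or "top"; returns a dict with "img" (420x560x3 uint8, red, green, blue), "depth" (420x560 float32, mm along the optical axis (not along the pixel's ray), 0 where there is no reading), "vfov" (degrees; the focal length in pixels is half the picture's height over the tangent of half this angle, whatever the lens; pixels are square), "cx", "cy" (the principal point, pixels), "world_to_cam" (4x4, takes a point from world to camera coordinates). Camera axes: x right, y down, z forward; pixel columns grow to the right and rows downward; lengths in mm; the calibration is good to about 2 mm. A picture is of the moment at which its call begins.
- ctrl.finish_job(): hands the job in; it is judged then, once.
The state is a dict: "clock": time; "qpos": joint angles; "qd": joint speeds; "tau": joint torques, N m; "eef_pos": TCP position; "tool_rot": TCP orientation; "force": force on the tool from outside, world axes, zero at the start; "torque": the same for the moment, N m; "width": finger opening in mm; "gripper_force": force on a finger pad.
Only numpy, scipy, OpenCV 4.12 (cv2) and the standard library are available. Lean on these libraries where they do the work, as an engineer would, in place of code of your own. Each camera call takes 0.05 s, during which the arm holds its last target. There are 200 camera calls.

## Working session

There is one attempt and no reset: what is moved stays moved. The work goes in short steps, Python scripts to look and compute and a tool call to move; the robot and the scene stay as the last step left them, time stands still between calls to the robot, and variables do not carry over. Pictures are saved under pics/ and viewed, at most 10 in all, crops included, and the job is handed in when it is done.

Besides the shell and the picture viewer there is one more tool, called as a command line: name --argument value ..., lists and objects as JSON in quotes. send_rows: Moves the arm, as the interface text tells. Its arguments: {"type":"object","properties":{"series":{"type":"array"}},"required":["series"]}

```bash
mkdir -p pics; ls; cat > h.py <<'E'
import numpy as np, cv2
from cell import sensors, get_image, ctrl
def grab(n):
    d=get_image(n); d['f']=210/np.tan(np.radians(d['vfov'])/2); return d
def cloud(d):
    z=d['depth']; v,u=np.mgrid[:420,:560]
    P=np.stack([(u-d['cx'])/d['f']*z,(v-d['cy'])/d['f']*z,z,np.ones_like(z)],-1)
    return (P@np.linalg.inv(d['world_to_cam']).T)[...,:3]
def ray(d,u,v,h):
    T=np.linalg.inv(d['world_to_cam']); o=T[:3,3]; r=T[:3,:3]@np.array([(u-d['cx'])/d['f'],(v-d['cy'])/d['f'],1])
    return o+r*(h-o[2])/r[2]
def proj(d,p):
    q=d['world_to_cam']@np.append(p,1); return d['f']*q[:2]/q[2]+[d['cx'],d['cy']]
E
python3 - <<'E'
from h import *
print(sensors.read_state())
for n in ['scene','top']:
    d=grab(n); np.save(n+'.npy',d,allow_pickle=True)
    print(n,d['vfov'],d['cx'],d['cy'],d['world_to_cam'].round(3).tolist(),(d['depth']>0).mean())
    cv2.imwrite(f'pics/{n}0.png',cv2.resize(d['img'][:,:,::-1],(800,600),interpolation=cv2.INTER_CUBIC))
E
```

```text
pics
{'clock': 0.0, 'qpos': array([ 1.04121537,  0.62935573,  0.03843021,  1.5183698 , -0.0270272 ,
        0.99630481, -0.0200099 ]), 'qd': array([-0.00034754,  0.00238853,  0.00045898, -0.00170165, -0.00044727,
       -0.00100405,  0.00053154]), 'tau': array([-1.40490542e-03, -5.63394713e+01,  1.22552957e+00, -1.93444598e+01,
        1.09650835e-02,  1.05841950e-02, -1.50394249e-05]), 'eef_pos': array([ 290.53811831, -580.78517568,  247.38204043]), 'tool_rot': array([-3.13967224e+00, -3.70590685e-06,  4.63765715e-01]), 'force': array([-0.03239716, -0.31094041,  0.0585108 ]), 'torque': array([0.01335872, 0.00151593, 0.01195389]), 'gripper_force': 0.0, 'width': 85.13505895578214}
scene 51.60981178343336 279.8318235322686 206.7699065915348 [[0.981, -0.194, 0.002, -473.724], [-0.183, -0.927, -0.328, 197.694], [0.065, 0.321, -0.945, 1567.14], [0.0, 0.0, 0.0, 1.0]] 0.9961181972789116
top 54.51845486795641 271.66996289902914 210.460317094908 [[-0.024, -1.0, 0.02, 55.538], [-0.987, 0.02, -0.162, 512.439], [0.161, -0.024, -0.987, 1186.299], [0.0, 0.0, 0.0, 1.0]] 0.9962074829931973
```

View pics/scene0.png

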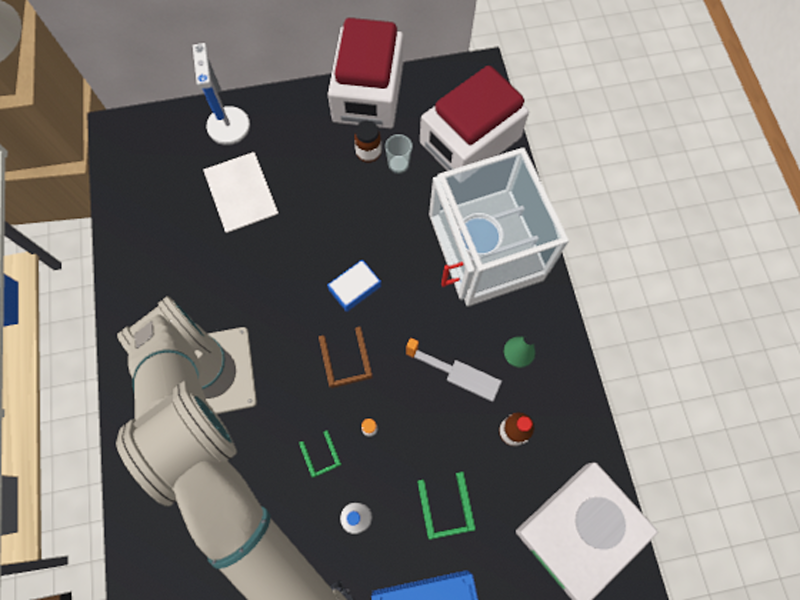

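View pics/top0.png

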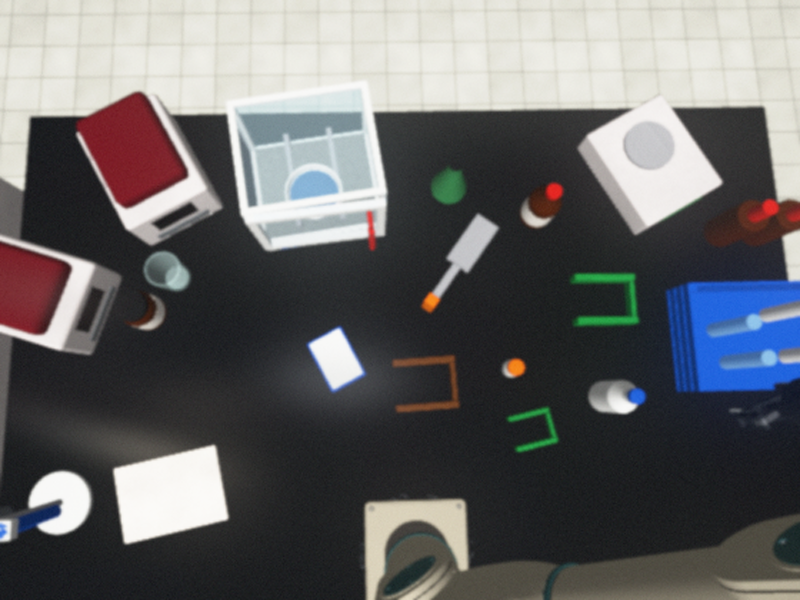

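```bash
cat > m.py <<'E'
from h import *
D={n:np.load(n+'.npy',allow_pickle=True).item() for n in ['scene','top']}
def comps(n,lo,hi,amin=25):
    hsv=cv2.cvtColor(D[n]['img'],cv2.COLOR_RGB2HSV)
    m=cv2.inRange(hsv,np.array(lo),np.array(hi))
    k,l,s,c=cv2.connectedComponentsWithStats(m)
    C=cloud(D[n])
    for i in range(1,k):
        if s[i,4]>=amin:
            p=C[l==i]; 
            print(n,'px',c[i].round(1),'bbox',s[i].tolist(),'med',np.median(p,0).round(),'p5',np.percentile(p,5,0).round(),'p95',np.percentile(p,95,0).round())
for n in D:
    for nm,lo,hi in [('green',(50,110,60),(75,255,255)),('red',(0,170,120),(6,255,255)),('orange',(7,170,150),(20,255,255)),('blue',(95,60,100),(118,255,255)),('brown',(8,120,60),(16,230,160))]:
        print(nm); comps(n,lo,hi)
E
python3 m.py
```

```text
green
scene px [362.3 246. ] bbox [353, 236, 21, 20, 297] med [ 756. -108.   52.] p5 [ 738. -127.   13.] p95 [788. -75. 113.]
scene px [224.2 319.3] bbox [209, 301, 30, 33, 239] med [ 246. -258.   22.] p5 [ 200. -292.    0.] p95 [ 276. -208.   29.]
scene px [313.1 356.5] bbox [292, 330, 41, 48, 558] med [ 517. -434.   33.] p5 [ 454. -483.   -1.] p95 [ 562. -362.   40.]
red
scene px [313.8 192. ] bbox [309, 184, 15, 16, 77] med [607.  77. 197.] p5 [600.  73. 135.] p95 [640.  82. 246.]
scene px [366.6 296.3] bbox [361, 291, 12, 11, 92] med [ 707. -286.  153.] p5 [ 693. -299.  116.] p95 [ 722. -273.  158.]
orange
scene px [287.9 242. ] bbox [285, 237, 8, 12, 66] med [502. -45.  82.] p5 [492. -54.  22.] p95 [515. -31.  87.]
scene px [257.8 297.4] bbox [253, 293, 10, 10, 76] med [ 365. -209.   59.] p5 [ 353. -224.   53.] p95 [ 378. -196.   64.]
blue
scene px [149.2  71.6] bbox [142, 61, 15, 23, 159] med [119. 668. 178.] p5 [107. 663. 117.] p95 [127. 712. 238.]
scene px [337.9 164.1] bbox [327, 154, 22, 23, 365] med [701. 135. 256.] p5 [677.  99. 252.] p95 [729. 169. 261.]
scene px [247.6 
[... 2707 characters left out ...]
7. 667. 236.]
top px [  1.5 371. ] bbox [0, 366, 5, 11, 40] med [120. 670. 270.] p5 [111. 665. 267.] p95 [130. 675. 272.]
brown
top px [380.3 143.9] bbox [371, 134, 22, 18, 179] med [ 694. -276.  106.] p5 [ 680. -306.   92.] p95 [ 714. -258.  123.]
top px [298.7 212.8] bbox [295, 204, 11, 15, 30] med [505. -39.   0.] p5 [495. -56.  -6.] p95 [537. -29.  35.]
top px [100.2 223.3] bbox [94, 219, 12, 8, 30] med [478. 536.  83.] p5 [472. 528.  76.] p95 [490. 551.  91.]
top px [303.3 267.9] bbox [276, 248, 46, 40, 555] med [342. -55.  34.] p5 [288. -93.   0.] p95 [393.  23.  39.]
top px [364.  255.8] bbox [356, 250, 13, 14, 32] med [ 374. -240.   -0.] p5 [ 352. -249.   -4.] p95 [ 391. -212.   25.]
```

```bash
cat > m2.py <<'E'
from h import *
D={n:np.load(n+'.npy',allow_pickle=True).item() for n in ['scene','top']}
def tri(u1,u2):
    A=[];b=[]
    for n,u in (('scene',u1),('top',u2)):
        d=D[n];W=d['world_to_cam']
        for k,c in ((0,d['cx']),(1,d['cy'])):
            r=d['f']*W[k]+(c-u[k])*W[2]; A.append(r[:3]); b.append(-r[3])
    x,res,_,_=np.linalg.lstsq(np.array(A),np.array(b),rcond=None); return x.round(1),res.round(1)
def rect(p): 
    r=cv2.minAreaRect(p[:,:2].astype(np.float32)); return np.round(r[0],1),np.round(r[1],1),round(r[2],2)
for n,d in D.items():
    C=cloud(d); h=cv2.cvtColor(d['img'],cv2.COLOR_RGB2HSV); x,y,z=C[...,0],C[...,1],C[...,2]
    m=(z>245)&(z<266)&(x>540)&(x<900)&(y>0)&(y<400); m=cv2.morphologyEx(m.astype(np.uint8),cv2.MORPH_OPEN,np.ones((3,3)))>0
    print(n,'cab',rect(C[m]),np.median(z[m]))
    for lo,hi in ((20,34),(34,60)): pass
    g=cv2.inRange(h,np.array((50,110,60)),np.array((75,255,255)))>0
    m=g&(z>30)&(z<42)&(x>420)&(x<600)&(y<-330)&(y>-520); print('stand',rect(C[m]),m.sum())
    v,u=np.nonzero(g&(x>420)&(x<600)&(y<-330)&(y>-520))
    p=np.array([ray(d,a,b,36) for a,b in zip(u,v)]); print(' stand by ray',rect(p))
    m=(z>-8)&(z<20)&(h[...,1]<60)&(h[...,2]>110)&(x>480)&(x<700)&(y>-220)&(y<-20)
    k,l,s,c=cv2.connectedComponentsWithStats(m.astype(np.uint8)); i=1+np.argmax(s[1:,4])
    v,u=np.nonzero(l==i); p=np.array([ray(d,a,b,4) for a,b in zip(u,v)]); print('lifter',rect(p),s[i,4])
    o=cv2.morphologyEx((l==i).astype(np.uint8),cv2.MORPH_OPEN,np.ones((7,7))); v,u=np.nonzero(o); p=np.array([ray(d,a,b,4) for a,b in zip(u,v)]); print('blade',rect(p),len(p))
    m=cv2.inRange(h,np.array((7,170,150)),np.array((20,255,255)))>0
    m=m&(z>76)&(z<92)&(x>450); print('grip top',C[m].mean(0).round(1),rect(C[m]),m.sum())
    # dish floor
    m=((h[...,0]>98)&(h[...,0]<118)&(h[...,1]>70)).astype(np.uint8)
    q=proj(d,[690,150,110]); 
    k,l,s,c=cv2.connectedComponentsWithStats(m)
    for i in range(1,k):
        if np.hypot(*(c[i]-q))<60 and s[i,4]>60: 
            v,u=np.nonzero(l==i); p=np.array([ray(d,a,b,112) for a,b in zip(u,v)]); print('dish',c[i].round(1),s[i],rect(p),cv2.minEnclosingCircle(p[:,:2].astype(np.float32)))
    v0,u0=proj(d,[700,140,150]).astype(int)[::-1]
    cv2.imwrite(f'pics/c_{n}.png',cv2.resize(d['img'][v0-70:v0+70,u0-70:u0+70,::-1],(600,600),interpolation=cv2.INTER_CUBIC)); print('crop origin',u0-70,v0-70)
    for nm,a in (('amberb',(.5,)),): pass
print('handle top/dish tri later')
E
python3 m2.py; python3 -c "
import cv2,numpy as np
cv2.imwrite('pics/c.png',np.hstack([cv2.resize(cv2.imread('pics/c_%s.png'%n),(400,400)) for n in('scene','top')]))"
```

```text
scene cab (array([751.5, 195.3]), array([243.8, 266.2]), 7.31) 255.909775210906
stand (array([ 506.8, -418.6]), array([129.3, 108.2]), 89.58) 354
 stand by ray (array([ 507.3, -419.6]), array([131.6, 110.8]), 89.52)
lifter (array([ 603.5, -114.9]), array([ 57.8, 225.7]), 53.57) 703
blade (array([ 639.7, -141.8]), array([ 57.4, 134.2]), 53.57) 528
grip top [503.9 -41.4  83.2] (array([503.7, -41. ]), array([23.9, 20.7]), 54.78) 44
dish [337.9 163.8] [327 154  22  23 135] (array([738.9, 195.5]), array([64.9, 89.6]), 6.95) ((728.9677734375, 194.56658935546875), 45.506099700927734)
crop origin 263 105
top cab (array([753.8, 192. ]), array([244.5, 260.5]), 8.27) 255.3741121795302
stand (array([ 511.4, -420.3]), array([129.5, 109. ]), 89.81) 404
 stand by ray (array([ 508.6, -417.2]), array([141.6, 114.9]), 89.49)
lifter (array([ 614.6, -122.2]), array([ 58.8, 208. ]), 53.73) 869
blade (array([ 642. , -142.4]), array([ 58.8, 139.8]), 53.73) 638
grip top [507.  -42.1  82.7] (array([507. , -42.4]), array([23.7, 20.6]), 55.83) 62
dish [218.7 129.4] [204 120  32  19 443] (array([748.7, 195.2]), array([51.8, 92.2]), 8.2) ((730.6376953125, 192.66110229492188), 46.2150764465332)
crop origin 166 69
handle top/dish tri later
```

View pics/c.png

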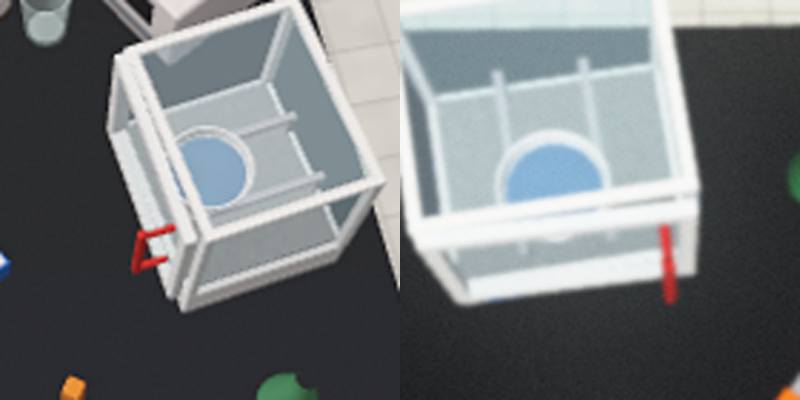

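```bash
cat > m3.py <<'E'
from m2 import *
print('=====')
for n,o,L in (('scene',(263,105),[((215,212),(320,177)),((250,130),(290,118))]),('top',(166,69),[((99,75),(104,140)),((183,62),(191,135))])):
    d=D[n]
    for a,b in L:
        p=[ray(d,o[0]+q[0]/2.857,o[1]+q[1]/2.857,106)[:2] for q in (a,b)]; p.sort(key=lambda q:q[0])
        print(n,'bar',p[0].round(),p[1].round(),np.degrees(np.arctan2(*(p[1]-p[0])[::-1])).round(1))
    C=cloud(d);h=cv2.cvtColor(d['img'],cv2.COLOR_RGB2HSV);z=C[...,2]
    red=((h[...,0]<8)|(h[...,0]>172))&(h[...,1]>130)&(h[...,2]>90)&(np.abs(C[...,0]-610)<50)&(np.abs(C[...,1]-77)<40)
    v,u=np.nonzero(red); p=C[red]
    print('red n',len(p)); 
    for lo,hi in ((242,255),(225,242),(140,225),(110,140)):
        m=(p[:,2]>lo)&(p[:,2]<hi); print(lo,m.sum(),p[m].mean(0).round(1) if m.any() else '', u[m].mean() if m.any() else '', v[m].mean() if m.any() else '')
    # cabinet outline lines
    x,y=C[...,0],C[...,1]
    m=((z>245)&(z<266)&(x>540)&(x<900)&(y>0)&(y<400)).astype(np.uint8); m=cv2.morphologyEx(m,cv2.MORPH_OPEN,np.ones((3,3)))
    c=max(cv2.findContours(m,cv2.RETR_EXTERNAL,cv2.CHAIN_APPROX_SIMPLE)[0],key=cv2.contourArea)
    q=cv2.approxPolyDP(c,6,True)[:,0]; print('poly',[ray(d,*a,256)[:2].round().tolist() for a in q])
E
python3 m3.py | sed -n '/=====/,$p'
```

```text
=====
scene bar [724. 140.] [866. 161.] 8.4
scene bar [795. 242.] [850. 249.] 6.9
red n 94
242 13 [610.   77.5 245.7] 314.0 186.23076923076923
225 21 [620.8  78.1 236.8] 317.0 186.47619047619048
140 44 [608.4  76.8 175.3] 311.97727272727275 194.25
110 16 [622.5  78.3 136.4] 315.0625 197.125
poly [[850.0, 335.0], [621.0, 301.0], [647.0, 56.0], [655.0, 147.0], [669.0, 52.0], [883.0, 81.0]]
top bar [783. 243.] [855. 249.] 4.4
top bar [787. 154.] [868. 161.] 5.4
red n 90
242 18 [615.2  77.5 244.6] 259.22222222222223 158.66666666666666
225 28 [625.7  77.8 237.9] 259.07142857142856 155.46428571428572
140 39 [604.9  76.4 179.2] 259.94871794871796 169.17948717948718
110 4 [604.5  75.3 132. ] 260.5 173.75
poly [[889.0, 81.0], [853.0, 337.0], [623.0, 297.0], [650.0, 52.0], [655.0, 169.0], [671.0, 51.0]]
```

send_rows --series '[[40, [0.17, 0.34, 0.11], [0, 0, 1]], [40, [0.17, 0.34, 0.11], [0, 0, 1]], [40, [0.17, 0.34, 0.11], [0, 0, 1]], [40, [0.17, 0.34, 0.11], [0, 0, 1]], [40, [0.17, 0.34, 0.11], [0, 0, 1]], [40, [0.17, 0.34, 0.11], [0, 0, 1]], [40, [0.17, 0.34, 0.11], [0, 0, 1]], [40, [0.17, 0.34, 0.11], [0, 0, 1]]]'

```text
clock: 1.1
eef_pos: [372.5, -417.2, 300.9]
tool_rot: [-3.141, -0.0, 1.165]
force: [0.6, -0.0, -0.1]
width: 40.5
gripper_force: 0.0
```

send_rows --series '[[40, [0.17, 0.34, 0], [0, 0, 1]], [40, [0.17, 0.34, 0], [0, 0, 1]], [40, [0.17, 0.34, 0], [0, 0, 1]], [40, [0.17, 0.34, 0], [0, 0, 1]], [40, [0.17, 0.34, 0], [0, 0, 1]], [40, [0.17, 0.34, 0], [0, 0, 1]], [40, [0.17, 0.34, 0], [0, 0, 1]], [40, [0.17, 0.34, 0], [0, 0, 1]]]'

```text
clock: 2.1
eef_pos: [454.7, -253.6, 301.1]
tool_rot: [3.141, 0.0, 1.866]
force: [-0.7, -0.3, -0.7]
width: 39.4
gripper_force: 0.0
```

send_rows --series '[[40, [0.17, 0.34, 0], [0, 0, 1]], [40, [0.17, 0.34, 0], [0, 0, 1]], [40, [0.17, 0.34, 0], [0, 0, 1]], [40, [0.17, 0.34, 0], [0, 0, 1]], [40, [0.17, 0.34, 0], [0, 0, 1]], [40, [0.17, 0.34, 0], [0, 0, 1]], [40, [0.17, 0.34, 0], [0, 0, 1]], [40, [0.17, 0.34, 0], [0, 0, 1]]]'

```text
clock: 3.1
eef_pos: [536.3, -90.4, 301.1]
tool_rot: [3.142, 0.0, 2.564]
force: [0.1, -0.3, -0.3]
width: 40.1
gripper_force: 0.0
```

send_rows --series '[[40, [0.15, 0.35, 0], [0, 0, 1]], [40, [0.15, 0.35, 0], [0, 0, 1]], [40, [0.15, 0.35, 0], [0, 0, 1]], [40, [0.15, 0.35, 0], [0, 0, 1]], [40, [0.15, 0.35, 0], [0, 0, 1]], [40, [0.15, 0.35, 0], [0, 0, 1]], [40, [0.15, 0.34, 0], [0, 0, 1]], [40, [0.16, 0.34, 0], [0, 0, 1]]]'

```text
clock: 4.1
eef_pos: [608.7, 76.4, 301.0]
tool_rot: [-3.142, -0.0, -3.021]
force: [0.1, 0.3, -0.5]
width: 40.0
gripper_force: 0.0
```

```bash
python3 - <<'E'
from h import *
s=sensors.read_state(); print(s['eef_pos'],s['tool_rot'],s['qpos'].round(2))
d=grab('scene')
cv2.imwrite('pics/s1.png',cv2.resize(d['img'][110:260,240:440,::-1],(800,600),interpolation=cv2.INTER_CUBIC))
E
```

```text
[608.66177011  76.44777257 301.04291261] [-3.14157670e+00 -1.54236571e-04 -3.02134239e+00] [ 0.27  0.61 -0.74  1.54  0.44  1.16  1.13]
```

View pics/s1.png

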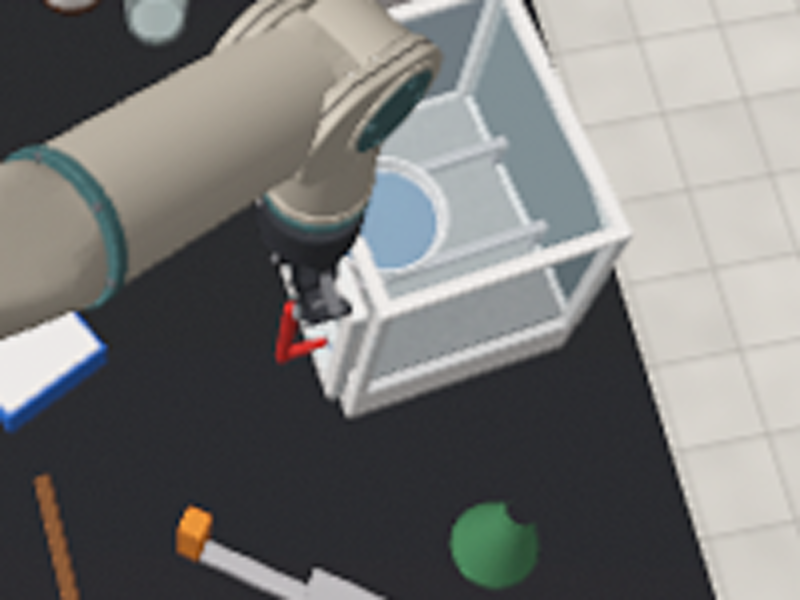

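send_rows --series '[[40, [0, 0, -0.2], [0, 0, 0.2]], [40, [0, 0, -0.2], [0, 0, 0]], [40, [0, 0, -0.2], [0, 0, 0]], [40, [0, 0, -0.2], [0, 0, 0]], [40, [0, 0, -0.2], [0, 0, 0]], [40, [0, 0, -0.2], [0, 0, 0]]]'

```text
clock: 4.9
eef_pos: [608.2, 75.0, 228.3]
tool_rot: [3.142, -0.0, -3.01]
force: [0.2, -0.2, -0.2]
width: 39.8
gripper_force: 0.0
```

send_rows --series '[[0, [0, 0, 0], [0, 0, 0]], [0, [0, 0, 0], [0, 0, 0]], [0, [0, 0, 0], [0, 0, 0]], [0, [0, 0, 0], [0, 0, 0]]]'

```text
clock: 5.4
eef_pos: [608.3, 76.1, 229.1]
tool_rot: [3.14, 0.001, -3.009]
force: [1.5, 4.4, -5.4]
width: 10.1
gripper_force: 58.4
```

```bash
python3 - <<'E'
import numpy as np
r=np.array([-16.8,-224.4]); P=[]
for k in range(20):
    a=-np.radians(5*k); P.append(np.array([[np.cos(a),-np.sin(a)],[np.sin(a),np.cos(a)]])@r)
print((np.diff(P,axis=0)/60).round(2).tolist()); print((P[-1]+[625.1,300.5]).round())
E
```

```text
[[-0.32, 0.04], [-0.32, 0.07], [-0.31, 0.09], [-0.3, 0.12], [-0.29, 0.15], [-0.28, 0.17], [-0.26, 0.2], [-0.24, 0.22], [-0.22, 0.24], [-0.2, 0.26], [-0.18, 0.27], [-0.15, 0.29], [-0.13, 0.3], [-0.1, 0.31], [-0.07, 0.32], [-0.05, 0.32], [-0.02, 0.33], [0.01, 0.33], [0.04, 0.32]]
[403. 337.]
```

send_rows --series '[[0, [-0.32, 0.04, 0], [0, 0, -1]], [0, [-0.32, 0.07, 0], [0, 0, -1]], [0, [-0.31, 0.09, 0], [0, 0, -1]], [0, [-0.3, 0.12, 0], [0, 0, -1]]]'

```text
clock: 5.9
eef_pos: [533.8, 96.9, 229.1]
tool_rot: [3.136, 0.002, 2.923]
force: [6.0, 9.1, -13.1]
width: 9.9
gripper_force: 58.4
```

send_rows --series '[[0, [-0.29, 0.15, 0], [0, 0, -1]], [0, [-0.28, 0.17, 0], [0, 0, -1]], [0, [-0.26, 0.2, 0], [0, 0, -1]], [0, [-0.24, 0.22, 0], [0, 0, -1]], [0, [-0.22, 0.24, 0], [0, 0, -1]]]'

```text
clock: 6.52
eef_pos: [458.3, 155.5, 229.2]
tool_rot: [3.134, 0.002, 2.487]
force: [10.7, 7.5, -19.3]
width: 10.2
gripper_force: 58.4
```

send_rows --series '[[0, [-0.2, 0.26, 0], [0, 0, -1]], [0, [-0.18, 0.27, 0], [0, 0, -1]], [0, [-0.15, 0.29, 0], [0, 0, -1]], [0, [-0.13, 0.3, 0], [0, 0, -1]], [0, [-0.1, 0.31, 0], [0, 0, -1]]]'

```text
clock: 7.15
eef_pos: [414.1, 239.8, 229.1]
tool_rot: [3.134, 0.001, 2.049]
force: [13.3, 3.1, -18.8]
width: 10.3
gripper_force: 58.7
```

send_rows --series '[[0, [-0.07, 0.32, 0], [0, 0, -1]], [0, [-0.05, 0.32, 0], [0, 0, -1]], [0, [-0.02, 0.33, 0], [0, 0, -1]], [0, [0.01, 0.33, 0], [0, 0, -1]], [0, [0.04, 0.32, 0], [0, 0, -1]], [0, [0, 0, 0], [0, 0, 0]]]'

```text
clock: 7.9
eef_pos: [408.8, 336.3, 229.1]
tool_rot: [3.135, -0.0, 1.615]
force: [10.3, 0.2, -10.1]
width: 10.3
gripper_force: 59.7
```

send_rows --series '[[40, [0, 0, 0], [0, 0, 0]], [40, [0, 0, 0], [0, 0, 0]], [40, [0, 0, 0.3], [0, 0, 0]], [40, [0, 0, 0.4], [0, 0, 0]], [40, [0, 0, 0.5], [0, 0, 0]], [40, [0, 0, 0.3], [0, 0, 0]]]'

```text
clock: 8.65
eef_pos: [404.8, 336.3, 321.1]
tool_rot: [3.14, -0.001, 1.616]
force: [-0.3, 0.1, -0.9]
width: 40.4
gripper_force: 0.0
```

send_rows --series '[[60, [0.2, -0.8, 0], [0, 0, -1]], [60, [0.2, -0.8, 0], [0, 0, -1]], [60, [0.2, -0.8, 0], [0, 0, -1]], [60, [0.2, -0.8, 0], [0, 0, -1]], [60, [0.2, -0.8, 0], [0, 0, -1]], [60, [0.2, -0.8, 0], [0, 0, -1]], [60, [0.2, -0.8, 0], [0, 0, -1]], [60, [0.2, -0.7, 0], [0, 0, -0.8]]]'

```text
clock: 9.65
eef_pos: [500.7, -43.7, 319.8]
tool_rot: [3.141, -0.0, 0.932]
force: [0.5, 0.3, -0.6]
width: 60.3
gripper_force: 0.0
```

```bash
python3 - <<'E'
from h import *
s=sensors.read_state(); print(s['eef_pos'],s['tool_rot'],s['qpos'].round(2))
for n in ['scene','top']:
    d=grab(n); np.save(n+'.npy',d,allow_pickle=True)
    cv2.imwrite(f'pics/{n}2.png',d['img'][:,:,::-1])
a=cv2.imread('pics/scene2.png')[100:310,200:400]; b=cv2.imread('pics/top2.png')[40:250,130:330]
cv2.imwrite('pics/c2.png',cv2.resize(np.hstack([a,b]),(800,420),interpolation=cv2.INTER_CUBIC))
E
python3 m2.py
```

```text
[500.68964994 -43.65948218 319.76230485] [ 3.14106491e+00 -3.80997115e-04  9.32217160e-01] [ 0.05  0.33 -0.03  1.82  0.01  0.98 -0.62]
scene cab (array([714.3, 193.5]), array([315.4, 271.7]), 8.15) 256.0060714989497
stand (array([ 507. , -418.5]), array([128.4, 108.4]), 89.65) 356
 stand by ray (array([ 507.4, -420. ]), array([131. , 110.8]), 89.66)
lifter (array([ 603.6, -114.6]), array([ 58.2, 225.6]), 53.02) 706
blade (array([ 642.3, -143.5]), array([ 57.8, 127.2]), 53.62) 454
grip top [503.8 -41.7  84.1] (array([504.5, -40.4]), array([25.2, 20.6]), 53.71) 44
dish [338.2 163.5] [327 154  22  23 137] (array([738.9, 195.5]), array([64.9, 89.6]), 6.95) ((728.9677734375, 194.56658935546875), 45.506099700927734)
dish [316.  185.7] [307 163  18  44 134] (array([637.7, 134.7]), array([ 13.1, 171.9]), 8.09) ((638.3474731445312, 134.80601501464844), 86.04244995117188)
crop origin 263 105
top cab (array([717.5, 190.5]), array([317.9, 268.2]), 8.22) 255.34373899844968
stand (array([ 511.2, -420.6]), array([128.5, 108.4]), 89.49) 392
 stand by ray (array([ 508.2, -417.3]), array([142.7, 114.4]), 88.87)Traceback (most recent call last):
  File "m2.py", line 22, in <module>
    k,l,s,c=cv2.connectedComponentsWithStats(m.astype(np.uint8)); i=1+np.argmax(s[1:,4])
                                                                      ~~~~~~~~~^^^^^^^^^
    return _wrapfunc(a, 'argmax', axis=axis, out=out, **kwds)
    return bound(*args, **kwds)
ValueError: attempt to get argmax of an empty sequence
```

View pics/c2.png

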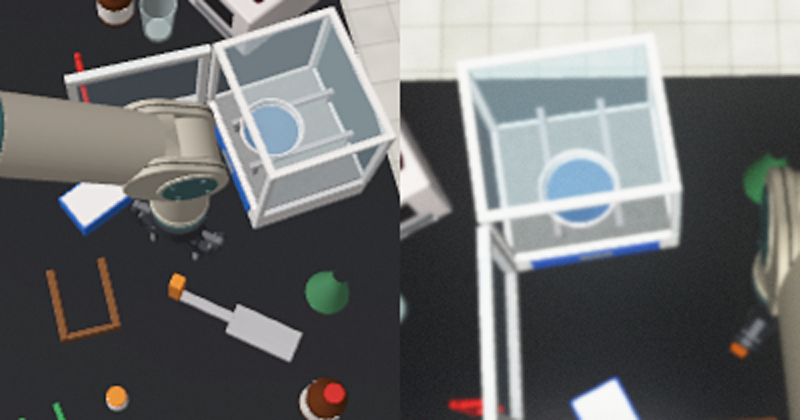

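```bash
python3 - <<'E'
from h import *
for n in ['scene','top']:
    d=np.load(n+'.npy',allow_pickle=True).item(); h=cv2.cvtColor(d['img'],cv2.COLOR_RGB2HSV)
    m=((h[...,0]>98)&(h[...,0]<118)&(h[...,1]>70)).astype(np.uint8); m=cv2.morphologyEx(m,cv2.MORPH_OPEN,np.ones((2,2)))
    v,u=np.nonzero(m); p=np.array([ray(d,a,b,110)[:2] for a,b in zip(u,v)])
    p=p[np.hypot(*(p-[730,194]).T)<62].astype(np.float32)
    print(n,len(p),p.min(0),p.max(0),cv2.minEnclosingCircle(p))
    hull=cv2.convexHull(p)[:,0]; A=np.c_[2*hull,np.ones(len(hull))]; s=np.linalg.lstsq(A,(hull**2).sum(1),rcond=None)[0]; print('fit',s[:2],np.sqrt(s[2]+s[:2]@s[:2]))
d=np.load('scene.npy',allow_pickle=True).item(); C=cloud(d); h=cv2.cvtColor(d['img'],cv2.COLOR_RGB2HSV)
m=(h[...,0]<8)&(h[...,1]>130)&(h[...,2]>90)&(C[...,1]>300)&(C[...,1]<380)&(C[...,0]<500)&(C[...,0]>350); print('handle',C[m].mean(0))
E
```

```text
scene 82 [681.33997 145.36879] [774.6951  221.54767] ((727.8850708007812, 191.10504150390625), 47.220672607421875)
fit [727.69685997 188.46438172] 44.69573617072035
top 561 [680.0104 144.5108] [771.8191  234.98228] ((725.7141723632812, 189.51040649414062), 47.27199172973633)
fit [725.79540608 189.52817457] 46.286563873040606
handle [404.74320379 327.36211257 237.85502516]
```

send_rows --series '[[60, [0.07, 0.03, -0.7], [0, 0, 0]], [60, [0, 0, -0.8], [0, 0, 0]], [60, [0, 0, -0.8], [0, 0, 0]], [60, [0, 0, -0.7], [0, 0, 0]], [60, [0, 0, -0.6], [0, 0, 0]], [60, [0, 0, -0.4], [0, 0, 0]], [60, [0, 0, -0.3], [0, 0, 0]], [60, [0, 0, -0.13], [0, 0, 0]]]'

```text
clock: 10.75
eef_pos: [504.5, -39.1, 52.8]
tool_rot: [-3.14, -0.0, 0.936]
force: [-0.2, 0.1, 0.0]
width: 59.6
gripper_force: 0.0
```

send_rows --series '[[0, [0, 0, 0], [0, 0, 0]], [0, [0, 0, 0], [0, 0, 0]], [0, [0, 0, 0], [0, 0, 0]], [0, [0, 0, 0], [0, 0, 0]], [0, [0, 0, 0], [0, 0, 0]]]'

```text
clock: 11.38
eef_pos: [506.0, -40.1, 54.4]
tool_rot: [3.14, -0.002, 0.935]
force: [-0.2, 0.1, 6.9]
width: 21.5
gripper_force: 59.4
```

send_rows --series '[[0, [0, 0, 0.1], [0, 0, 0]], [0, [-0.1, 0, 0.25], [0, 0, 0]], [0, [-0.35, 0, 0.3], [0, 0, 0]], [0, [-0.4, 0, 0.3], [0, 0, 0]], [0, [-0.4, 0.1, 0.3], [0, 0, 0.3]], [0, [-0.35, 0.2, 0.22], [0, 0, 0.6]], [0, [-0.2, 0.3, 0], [0, 0, 1]], [0, [0, 0.3, 0], [0, 0, 1]]]'

```text
clock: 12.38
eef_pos: [396.1, 15.0, 141.6]
tool_rot: [-3.141, 0.0, 1.194]
force: [0.6, 0.1, -2.9]
width: 21.5
gripper_force: 58.9
```

send_rows --series '[[0, [0, 0.33, 0], [0, 0, 1]], [0, [0, 0.33, 0], [0, 0, 1]], [0, [0, 0.33, 0], [0, 0, 1]], [0, [0, 0.33, 0], [0, 0, 1]], [0, [0, 0.33, 0], [0, 0, 1]], [0, [0, 0.25, 0], [0, 0, 1]], [0, [0, 0.15, 0], [0, 0, 0]], [0, [0, 0, 0], [0, 0, 0]]]'

```text
clock: 13.38
eef_pos: [397.0, 137.2, 141.5]
tool_rot: [-3.142, 0.0, 1.712]
force: [0.1, -0.6, -1.5]
width: 21.6
gripper_force: 59.0
```

```bash
cat > lift.py <<'E'
from h import *
# steel lifter blade from depth + colour
s=sensors.read_state(); e=s['eef_pos']; print(e.round(1),s['tool_rot'].round(3),s['force'].round(1),s['torque'].round(2))
for n in ['scene','top']:
    d=grab(n); np.save(n+'.npy',d,allow_pickle=True); C=cloud(d); h=cv2.cvtColor(d['img'],cv2.COLOR_RGB2HSV)
    yw=s['tool_rot'][2]-np.pi/2; R=np.array([[np.cos(yw),np.sin(yw)],[-np.sin(yw),np.cos(yw)]])
    L=(C[...,:2]-e[:2])@R.T
    m=(L[...,0]>60)&(L[...,0]<230)&(abs(L[...,1])<32)&(C[...,2]>e[2]-90)&(C[...,2]<e[2]-20)&(h[...,1]<60)
    if m.sum()<30: print(n,'few',m.sum()); continue
    q=np.c_[L[m],C[m][:,2]]
    for a,b in ((60,100),(110,150),(150,190),(190,230)):
        k=(q[:,0]>a)&(q[:,0]<b); print(n,a,k.sum(),np.median(q[k],0).round(1) if k.any() else '')
    k=q[:,0]>112
    if k.sum()>20:
        A=np.c_[q[k],np.ones(k.sum())]; c=np.linalg.lstsq(A[:,[0,1,3]],A[:,2],rcond=None)[0]; print('slope x,y',c[:2].round(3),'tip',np.percentile(q[:,0],99).round(1),'ywidth',np.percentile(q[k][:,1],[2,98]).round(1))
E
python3 lift.py; python3 - <<'E'
import numpy as np,cv2
d=np.load('scene.npy',allow_pickle=True).item(); cv2.imwrite('pics/s3.png',cv2.resize(d['img'][90:240,190:390,::-1],(800,600),interpolation=cv2.INTER_CUBIC))
E
```

```text
[397.  137.2 141.5] [-3.142  0.     1.712] [ 0.1 -0.6 -1.5] [-0.01  0.18  0.02]
scene 60 59 [79.7  0.6 93.1]
scene 110 160 [130.3   1.2  91.2]
scene 150 164 [170.2   0.3  91. ]
scene 190 158 [210.    2.6  91. ]
slope x,y [ 0.003 -0.003] tip 228.4 ywidth [-25.5  29. ]
top 60 0 
top 110 188 [135.2  -8.8  90.1]
top 150 262 [169.9  -2.1  90.4]
top 190 256 [210.5  -2.8  89.9]
slope x,y [-0.007  0.   ] tip 229.3 ywidth [-29.2  24.7]
```

View pics/s3.png

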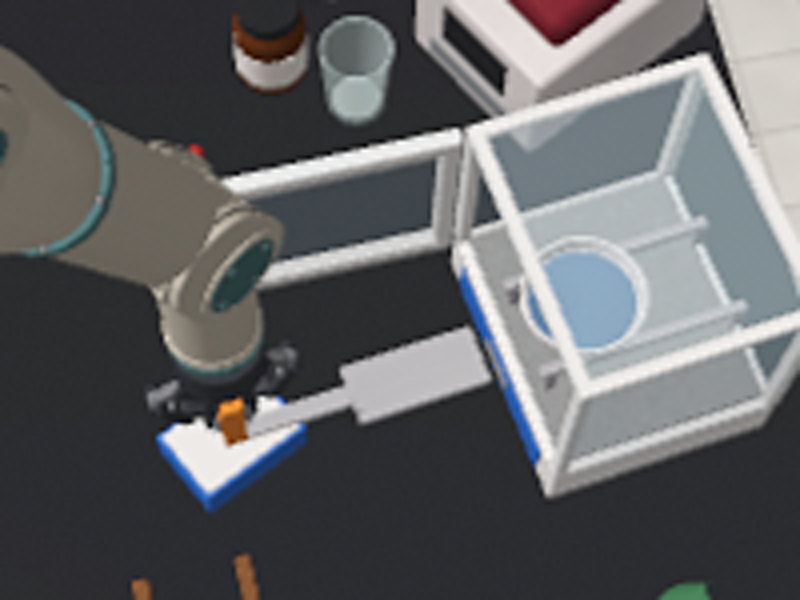

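```bash
python3 - <<'E'
from h import *
d=np.load('scene.npy',allow_pickle=True).item()
r=lambda a,b,h:ray(d,190+a/4,90+b/4,h)[:2].round(1)
for n,p in dict(nearL=(512,290),nearR=(552,375),farL=(700,222),farR=(738,308)).items(): print(n,r(*p,104))
print('dish rim extremes z126',r(520,290,126),r(650,290,126),r(585,235,126),r(590,352,126))
print('blade tip corners',r(470,328,91),r(492,383,91))
for n in ['scene','top']:
    d=np.load(n+'.npy',allow_pickle=True).item(); h=cv2.cvtColor(d['img'],cv2.COLOR_RGB2HSV)
    m=((h[...,0]>98)&(h[...,0]<118)&(h[...,1]>60)).astype(np.uint8)
    v,u=np.nonzero(m); p=np.array([ray(d,a,b,110)[:2] for a,b in zip(u,v)])
    p=p[np.hypot(*(p-[728,191]).T)<54].astype(np.float32)
    print(n,len(p),p.min(0),p.max(0),cv2.minEnclosingCircle(p))
E
```

```text
nearL [667.8 218.9]
nearR [684.4 130.5]
farL [853.7 252.6]
farR [865.2 161.8]
dish rim extremes z126 [670.8 207.9] [785.2 185.4] [740.9 249.9] [718.1 137.1]
blade tip corners [624.2 194.9] [632.1 138.3]
scene 384 [678.6901  149.84712] [773.08356 241.06966] ((725.6498413085938, 195.8029022216797), 47.81364440917969)
top 590 [683.07587 147.40489] [775.0022  237.91174] ((728.8931884765625, 192.5587158203125), 48.06330871582031)
```

```bash
python3 - <<'E'
from h import *
c=np.array([758,192.5]);a=np.radians(8);ex=np.array([np.cos(a),np.sin(a)]);ey=np.array([-ex[1],ex[0]])
ys=np.arange(-62,63,1.)
for n in ['scene','top']:
    d=np.load(n+'.npy',allow_pickle=True).item(); g=cv2.cvtColor(d['img'],cv2.COLOR_RGB2GRAY).astype(np.float32)
    res={}
    for xc in list(range(-90,-64,5))+list(range(30,100,5)):
        P=np.array([proj(d,np.append(c+xc*ex+y*ey,106)) for y in ys]).astype(np.float32)
        I=cv2.remap(g,P[None,:,0],P[None,:,1],cv2.INTER_LINEAR)[0]
        hp=I-cv2.blur(I[None],(41,1))[0]
        L=ys<-28;R=ys>28
        out=[]
        for s in (L,R):
            w=np.clip(hp[s]-hp[s].max()*.5,0,None); out+=[round(float((w*ys[s]).sum()/w.sum()),1),round(float(hp[s].max()))]
        print(n,xc,out,'mid',(out[0]+out[2])/2)
E
```

```text
scene -90 [-43.6, 34, 46.9, 39] mid 1.6499999999999986
scene -85 [-42.5, 40, 47.5, 40] mid 2.5
scene -80 [-43.2, 33, 34.0, 23] mid -4.600000000000001
scene -75 [-42.3, 28, 45.6, 44] mid 1.6500000000000021
scene -70 [-44.2, 20, 47.4, 23] mid 1.5999999999999979
scene -65 [-42.7, 4, 41.1, 4] mid -0.8000000000000007
scene 30 [-41.7, 18, 48.7, 13] mid 3.5
scene 35 [-42.3, 20, 47.3, 19] mid 2.5
scene 40 [-41.8, 18, 48.4, 18] mid 3.3000000000000007
scene 45 [-42.0, 19, 47.7, 19] mid 2.8500000000000014
scene 50 [-42.4, 18, 48.2, 17] mid 2.900000000000002
scene 55 [-41.6, 18, 48.2, 19] mid 3.3000000000000007
scene 60 [-42.4, 20, 47.8, 16] mid 2.6999999999999993
scene 65 [-41.6, 19, 48.6, 17] mid 3.5
scene 70 [-42.0, 18, 47.5, 19] mid 2.75
scene 75 [-41.6, 17, 48.4, 16] mid 3.3999999999999986
scene 80 [-41.6, 18, 48.2, 18] mid 3.3000000000000007
scene 85 [-42.1, 18, 48.1, 13] mid 3.0
scene 90 [-61.2, 22, 55.6, 18] mid -2.8000000000000007
scene 95 [-42.8, 19, 47.5, 26] mid 2.3500000000000014
top -90 [-46.3, 10, 45.6, 13] mid -0.34999999999999787
top -85 [-45.7, 24, 45.1, 26] mid -0.300000000000
[... 240 characters left out ...]
.4, 7] mid -1.1999999999999993
top 35 [-45.3, 19, 45.6, 15] mid 0.15000000000000213
top 40 [-45.0, 19, 45.2, 17] mid 0.10000000000000142
top 45 [-45.2, 20, 45.3, 17] mid 0.04999999999999716
top 50 [-44.8, 19, 44.9, 18] mid 0.05000000000000071
top 55 [-45.4, 19, 45.3, 18] mid -0.05000000000000071
top 60 [-45.3, 17, 45.2, 17] mid -0.04999999999999716
top 65 [-44.8, 17, 45.2, 17] mid 0.20000000000000284
top 70 [-44.8, 16, 45.2, 18] mid 0.20000000000000284
top 75 [-45.2, 18, 45.1, 18] mid -0.05000000000000071
top 80 [-45.0, 17, 45.7, 17] mid 0.3500000000000014
top 85 [-44.7, 7, 48.0, 8] mid 1.6499999999999986
top 90 [-58.2, 4, 52.8, 7] mid -2.700000000000003
top 95 [-44.6, 23, 45.1, 30] mid 0.25
```

send_rows --series '[[0, [0, 0.08, 0], [0, 0, 0.04]], [0, [0.2, 0.03, 0], [0, 0, 0]], [0, [0.3, 0.044, 0], [0, 0, 0]], [0, [0.35, 0.05, 0], [0, 0, 0]], [0, [0.35, 0.05, 0], [0, 0, 0]]]'

```text
clock: 14.1
eef_pos: [470.7, 152.1, 141.5]
tool_rot: [3.141, -0.0, 1.715]
force: [0.6, 0.2, -2.9]
width: 21.4
gripper_force: 59.0
```

send_rows --series '[[0, [0.35, 0.05, 0], [0, 0, 0]], [0, [0.35, 0.05, 0], [0, 0, 0]], [0, [0.3, 0.045, 0], [0, 0, 0]], [0, [0.25, 0.036, 0], [0, 0, 0]], [0, [0.08, 0.01, 0], [0, 0, 0]], [0, [0, 0, 0], [0, 0, 0]]]'

```text
clock: 14.85
eef_pos: [548.8, 163.3, 141.3]
tool_rot: [-3.141, 0.0, 1.715]
force: [-0.2, -0.2, -2.9]
width: 21.5
gripper_force: 59.0
```

```bash
python3 - <<'E'
from h import *
s=sensors.read_state(); print(s['eef_pos'].round(1),s['tool_rot'].round(3),s['force'].round(1),s['torque'].round(2))
for n in ['scene','top']:
    d=grab(n); np.save(n+'.npy',d,allow_pickle=True)
a,b=[np.load(n+'.npy',allow_pickle=True).item()['img'][...,::-1] for n in ('scene','top')]
cv2.imwrite('pics/c4.png',cv2.resize(np.hstack([a[90:240,230:380],b[60:210,170:320]]),(800,400),interpolation=cv2.INTER_CUBIC))
E
```

```text
[548.8 163.3 141.3] [-3.141  0.     1.715] [-0.2 -0.2 -2.9] [-0.03  0.19  0.06]
```

View pics/c4.png

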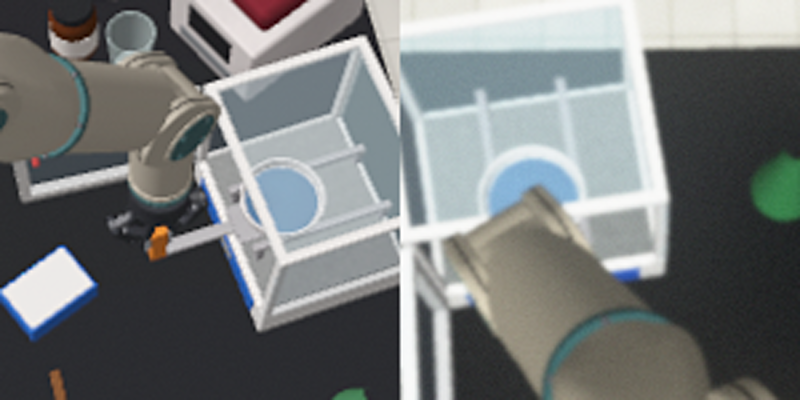

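send_rows --series '[[0, [0, 0, 0.1], [0, 0, 0]], [0, [0, 0, 0.1], [0, 0, 0]], [0, [0, 0, 0.05], [0, 0, 0]], [0, [0, 0, 0.05], [0, 0, 0]], [0, [0, 0, 0.05], [0, 0, 0]], [0, [0, 0, 0.05], [0, 0, 0]], [0, [0, 0, 0.05], [0, 0, 0]], [0, [0, 0, 0.05], [0, 0, 0]]]'

```text
clock: 15.95
eef_pos: [548.8, 163.5, 171.7]
tool_rot: [-3.142, 0.0, 1.715]
force: [1.1, -0.1, -3.6]
width: 21.3
gripper_force: 58.8
```

```bash
python3 lift.py; python3 - <<'E'
from h import *
for n in ['scene','top']:
    d=np.load(n+'.npy',allow_pickle=True).item(); h=cv2.cvtColor(d['img'],cv2.COLOR_RGB2HSV)
    m=((h[...,0]>98)&(h[...,0]<118)&(h[...,1]>60)).astype(np.uint8)
    v,u=np.nonzero(m); p=np.array([ray(d,a,b,121)[:2] for a,b in zip(u,v)])
    p=p[np.hypot(*(p-[728,191]).T)<54].astype(np.float32)
    print(n,len(p),p.min(0),p.max(0),cv2.minEnclosingCircle(p))
E
```

```text
[548.8 163.5 171.7] [-3.142  0.     1.715] [ 1.1 -0.1 -3.6] [-0.07  0.41  0.04]
scene 60 58 [ 79.3   0.7 123.2]
scene 110 100 [122.2  -1.7 123.9]
scene 150 0 
scene 190 0 
slope x,y [0.408 0.022] tip 136.2 ywidth [-26.   29.8]
top few 0
scene 399 [678.31384 151.00194] [773.119   242.48074] ((725.1318969726562, 196.00489807128906), 48.17070007324219)
top 277 [727.0608  146.65996] [776.75287 239.21068] ((735.0834350585938, 192.8310089111328), 46.72124099731445)
```

send_rows --series '[[0, [0, 0, 0], [0, 0, 0]], [0, [-0.06, -0.01, 0], [0, 0, 0]], [0, [-0.13, -0.02, 0], [0, 0, 0]], [0, [-0.2, -0.03, 0], [0, 0, 0]], [0, [-0.26, -0.04, 0], [0, 0, 0]], [0, [-0.3, -0.044, 0], [0, 0, 0]], [0, [-0.3, -0.044, 0], [0, 0, 0]], [0, [-0.3, -0.044, 0], [0, 0, 0]]]'

```text
clock: 17.05
eef_pos: [454.3, 149.4, 171.7]
tool_rot: [-3.141, 0.0, 1.715]
force: [-0.9, 0.3, -3.9]
width: 21.8
gripper_force: 59.0
```

send_rows --series '[[0, [-0.3, -0.044, 0], [0, 0, 0]], [0, [-0.3, -0.044, 0], [0, 0, 0]], [0, [-0.24, -0.036, 0], [0, 0, 0]], [0, [-0.18, -0.026, 0], [0, 0, 0]], [0, [-0.12, -0.018, 0], [0, 0, 0]], [0, [-0.06, -0.01, 0], [0, 0, 0]], [0, [0, 0, 0], [0, 0, 0]]]'

```text
clock: 17.92
eef_pos: [384.0, 139.0, 171.5]
tool_rot: [3.141, -0.0, 1.715]
force: [1.1, -0.1, -3.4]
width: 21.5
gripper_force: 58.8
```

```bash
cat > dish.py <<'E'
from h import *
import sys
s=sensors.read_state(); e=s['eef_pos']; zf=float(sys.argv[1]) if len(sys.argv)>1 else e[2]-54.4+8
yw=s['tool_rot'][2]-np.pi/2; ax=np.array([np.cos(yw),np.sin(yw)]); o=e[:2]+180*ax
if len(sys.argv)>3: o=np.array([float(sys.argv[2]),float(sys.argv[3])])
print(e.round(1),s['tool_rot'].round(3),s['torque'].round(2),'lifter origin',o.round(1))
for n in ['scene','top']:
    d=grab(n); np.save(n+'.npy',d,allow_pickle=True); h=cv2.cvtColor(d['img'],cv2.COLOR_RGB2HSV); C=cloud(d)
    m=((h[...,0]>98)&(h[...,0]<118)&(h[...,1]>60)).astype(np.uint8)
    v,u=np.nonzero(m); p=np.array([ray(d,a,b,zf)[:2] for a,b in zip(u,v)])
    k=np.hypot(*(p-o).T)<75; p=p[k].astype(np.float32); q=C[v[k],u[k]]
    c,r=cv2.minEnclosingCircle(p); w=np.array(c)-o
    A=np.c_[q[:,:2]-c,np.ones(len(q))]; t=np.linalg.lstsq(A,q[:,2],rcond=None)[0]
    print(n,len(p),'dish',np.round(c,1),'r',round(r,1),'lifter frame',round(w@ax,1),round(w@[-ax[1],ax[0]],1),'floor z',np.median(q[:,2]).round(1),'slope',t[:2].round(3))
E
python3 dish.py
```

```text
[384.  139.  171.5] [ 3.141 -0.     1.715] [-0.02  0.35 -0.02] lifter origin [562.1 164.9]
scene 573 dish [573.7 168.3] r 63.1 lifter frame 11.9 1.7 floor z 125.9 slope [-0.355 -1.758]
top 1003 dish [578.6 167.6] r 62.8 lifter frame 16.7 0.2 floor z 125.3 slope [-1.355 -0.536]
```

send_rows --series '[[0, [0, -0.1, 0], [0, 0, -0.3]], [0, [0, -0.2, 0], [0, 0, -0.6]], [0, [0, -0.3, 0], [0, 0, -1]], [0, [0, -0.3, 0], [0, 0, -1]], [0, [0, -0.3, 0], [0, 0, -1]], [0, [0, -0.3, 0], [0, 0, -1]], [0, [0, -0.3, 0], [0, 0, -1]], [0, [0, -0.3, 0], [0, 0, -1]]]'

```text
clock: 19.02
eef_pos: [383.8, 11.7, 171.5]
tool_rot: [3.141, -0.0, 1.107]
force: [0.6, 0.1, -3.7]
width: 21.4
gripper_force: 59.0
```

send_rows --series '[[0, [0.05, -0.25, 0], [0, 0, -1]], [0, [0.1, -0.25, 0], [0, 0, -1]], [0, [0.15, -0.25, 0], [0, 0, -1]], [0, [0.18, -0.25, 0], [0, 0, -1]], [0, [0.18, -0.25, 0], [0, 0, -1]], [0, [0.18, -0.25, 0], [0, 0, -1]], [0, [0.18, -0.25, 0], [0, 0, -1]], [0, [0.18, -0.25, 0], [0, 0, -1]]]'

```text
clock: 20.02
eef_pos: [456.6, -108.0, 171.5]
tool_rot: [-3.142, -0.0, 0.409]
force: [-0.1, 0.0, -4.2]
width: 21.5
gripper_force: 59.0
```

send_rows --series '[[0, [0.2, -0.2, 0], [0, 0, -1]], [0, [0.2, -0.15, 0], [0, 0, -1]], [0, [0.2, -0.1, 0], [0, 0, -1]], [0, [0.15, -0.05, 0], [0, 0, -1]], [0, [0.1, 0, 0], [0, 0, -0.6]], [0, [0.05, 0, 0], [0, 0, -0.24]], [0, [0, 0, 0], [0, 0, 0]]]'

```text
clock: 20.9
eef_pos: [510.0, -137.1, 171.4]
tool_rot: [-3.142, 0.0, -0.008]
force: [-1.1, 0.7, -3.1]
width: 21.9
gripper_force: 58.9
```

```bash
sed -i 's/k=np.hypot(\*(p-o).T)<75;/k=(np.hypot(*(p-o).T)<75)\&(abs(C[v,u,2]-zf)<12);/' dish.py; python3 dish.py
```

```text
[ 510.  -137.1  171.4] [-3.142  0.    -0.008] [ 0.43 -0.03 -0.03] lifter origin [ 508.6 -317.1]
scene 745 dish [ 508.4 -316.5] r 48.5 lifter frame -0.6 -0.2 floor z 125.2 slope [-0.016 -0.003]
top 479 dish [ 511.2 -325.6] r 46.6 lifter frame 8.5 2.6 floor z 125.1 slope [-0.001  0.014]
```

send_rows --series '[[0, [0, -0.07, 0], [0, 0, 0]], [0, [0, -0.14, 0], [0, 0, 0]], [0, [0, -0.21, 0], [0, 0, 0]], [0, [0, -0.28, 0], [0, 0, 0]], [0, [0, -0.28, 0], [0, 0, 0]], [0, [0, -0.25, 0], [0, 0, 0]], [0, [0, -0.18, 0], [0, 0, 0]], [0, [0, -0.1, 0], [0, 0, 0]]]'

```text
clock: 22.0
eef_pos: [509.7, -228.5, 171.5]
tool_rot: [3.142, 0.0, -0.008]
force: [0.3, -0.0, -3.1]
width: 21.1
gripper_force: 59.0
```

send_rows --series '[[0, [0, 0, -0.07], [0, 0, 0]], [0, [0, 0, -0.14], [0, 0, 0]], [0, [0, 0, -0.2], [0, 0, 0]], [0, [0, 0, -0.2], [0, 0, 0]], [0, [0, 0, -0.2], [0, 0, 0]], [0, [0, 0, -0.12], [0, 0, 0]], [0, [0, 0, -0.06], [0, 0, 0]], [0, [0, 0, 0], [0, 0, 0]]]'

```text
clock: 23.0
eef_pos: [509.8, -227.7, 112.0]
tool_rot: [-3.142, 0.0, -0.008]
force: [0.1, -0.9, -2.9]
width: 21.5
gripper_force: 59.0
```

```bash
python3 dish.py; python3 - <<'E'
from h import *
for n in ['scene','top']:
    d=np.load(n+'.npy',allow_pickle=True).item(); C=cloud(d); h=cv2.cvtColor(d['img'],cv2.COLOR_RGB2HSV); x,y,z=np.moveaxis(C,-1,0)
    m=(cv2.inRange(h,np.array((50,110,60)),np.array((75,255,255)))>0)&(x>420)&(x<600)&(y<-330)&(y>-520)&(z>25)&(z<45)
    p=C[m]; print(n,p.min(0).round(),p.max(0).round()); 
s=np.load('scene.npy',allow_pickle=True).item()['img'][...,::-1];t=np.load('top.npy',allow_pickle=True).item()['img'][...,::-1]
cv2.imwrite('pics/c5.png',cv2.resize(np.hstack([s[290:400,250:360],t[150:260,360:470]]),(800,400),interpolation=cv2.INTER_CUBIC))
E
```

```text
[ 509.8 -227.7  112. ] [-3.142  0.    -0.008] [ 0.42  0.   -0.03] lifter origin [ 508.5 -407.7]
scene 729 dish [ 507.6 -406.5] r 48.6 lifter frame -1.2 -0.9 floor z 65.9 slope [0.003 0.001]
top 0 dish [0. 0.] r 0.0 lifter frame -403.8 -511.5 floor z nan slope [0. 0.]
scene [ 452. -483.   25.] [ 561. -355.   44.]
top [ 552. -485.   32.] [ 565. -479.   40.]
  return _methods._mean(a, axis=axis, dtype=dtype,
  ret = ret.dtype.type(ret / rcount)
```

View pics/c5.png

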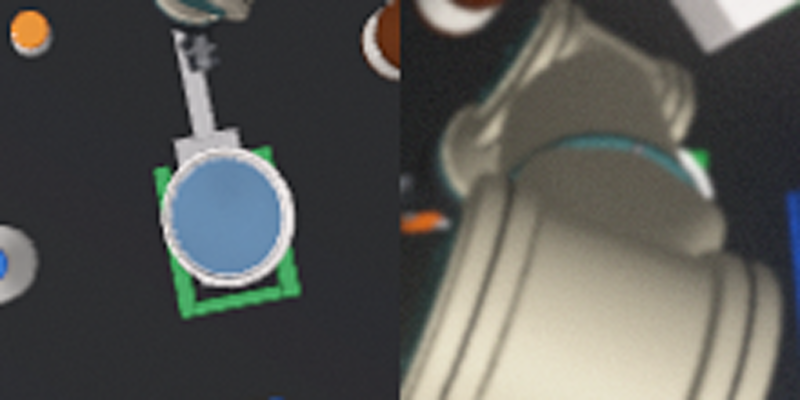

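send_rows --series '[[0, [0, 0, -0.1], [0, 0, 0]], [0, [0, 0, -0.1], [0, 0, 0]], [0, [0, 0, -0.06], [0, 0, 0]], [0, [0, 0, -0.03], [0, 0, 0]], [0, [0, 0, -0.025], [0, 0, 0]], [0, [0, 0, -0.025], [0, 0, 0]], [0, [0, 0, -0.025], [0, 0, 0]], [0, [0, 0, -0.025], [0, 0, 0]]]'

```text
clock: 24.1
eef_pos: [509.8, -227.7, 88.7]
tool_rot: [3.142, -0.0, -0.007]
force: [0.5, -0.9, -4.0]
width: 21.2
gripper_force: 58.9
```

send_rows --series '[[0, [0, 0, -0.025], [0, 0, 0]], [0, [0, 0, -0.025], [0, 0, 0]], [0, [0, 0, -0.025], [0, 0, 0]], [0, [0, 0, -0.025], [0, 0, 0]], [0, [0, 0, -0.04], [0, 0, 0]], [0, [0, 0, -0.04], [0, 0, 0]], [0, [0, 0, -0.04], [0, 0, 0]], [0, [0, 0, -0.04], [0, 0, 0]]]'

```text
clock: 25.1
eef_pos: [509.8, -227.7, 72.9]
tool_rot: [3.142, -0.0, -0.007]
force: [-0.0, 0.3, -1.8]
width: 21.1
gripper_force: 59.2
```

```bash
python3 dish.py 40 508 -407 2>/dev/null; python3 lift.py|head -12
```

```text
[ 509.8 -227.7   72.9] [ 3.142 -0.    -0.007] [ 0.14  0.01 -0.03] lifter origin [ 508. -407.]
scene 710 dish [ 507.7 -406.5] r 49.0 lifter frame -0.5 -0.3 floor z 41.0 slope [-0.01   0.006]
top 0 dish [0. 0.] r 0.0 lifter frame -403.2 -511.0 floor z nan slope [0. 0.]
[ 509.6 -227.5   72.8] [-3.141e+00  1.000e-03 -7.000e-03] [ 0.3  0.7 -2.3] [ 0.14 -0.   -0.04]
scene 60 218 [79.9 -1.9  1.2]
scene 110 120 [120.5  -0.2  24.2]
scene 150 0 
scene 190 34 [225.9  11.8  43.5]
slope x,y [ 0.176 -0.045] tip 228.7 ywidth [-30.7  31.4]
top few 0
```

send_rows --series '[[0, [0, 0.1, 0], [0, 0, 0]], [0, [0, 0.2, 0], [0, 0, 0]], [0, [0, 0.3, 0], [0, 0, 0]], [0, [0, 0.4, 0], [0, 0, 0]], [0, [0, 0.45, 0], [0, 0, 0]], [0, [0, 0.45, 0], [0, 0, 0]], [0, [0, 0.4, 0], [0, 0, 0]], [0, [0, 0.2, 0], [0, 0, 0]]]'

```text
clock: 26.3
eef_pos: [509.6, -74.6, 73.1]
tool_rot: [-3.14, 0.0, -0.004]
force: [0.3, 0.6, -2.5]
width: 21.3
gripper_force: 59.2
```

send_rows --series '[[0, [0, 0, -0.1], [0, 0, 0]], [0, [0, 0, -0.1], [0, 0, 0]], [0, [0, 0, -0.05], [0, 0, 0]], [0, [0, 0, -0.03], [0, 0, 0]], [0, [0, 0, 0], [0, 0, 0]]]'

```text
clock: 26.92
eef_pos: [509.7, -78.1, 56.2]
tool_rot: [3.142, 0.0, -0.008]
force: [0.0, -0.0, -1.9]
width: 21.3
gripper_force: 59.2
```

```bash
python3 dish.py 40 508 -407 2>/dev/null; python3 lift.py
```

```text
[509.7 -78.1  56.2] [ 3.142  0.    -0.008] [0.15 0.03 0.02] lifter origin [ 508. -407.]
scene 708 dish [ 507.7 -406.5] r 49.0 lifter frame -0.5 -0.3 floor z 41.2 slope [-0.005  0.002]
top 777 dish [ 512.  -411.5] r 49.6 lifter frame 4.4 4.0 floor z 40.9 slope [-0.003 -0.004]
[509.9 -77.9  56.4] [ 3.142 -0.    -0.008] [ 0.2  0.1 -1.9] [ 0.16 -0.03 -0.05]
scene 60 201 [80.5 -1.2  1.5]
scene 110 210 [129.7  -1.    4.8]
scene 150 211 [170.4  -0.4   4.6]
scene 190 218 [210.2  -0.4   4.4]
slope x,y [-0.    -0.061] tip 228.7 ywidth [-30.9  30.6]
top 60 0 
top 110 0 
top 150 52 [186.   -8.1   4.7]
top 190 257 [210.4  -0.6   4.5]
slope x,y [-0.021 -0.014] tip 229.5 ywidth [-31.3  29.5]
```

send_rows --series '[[0, [0, 0, -0.02], [0, 0, 0]], [0, [0, 0, -0.015], [0, 0, 0]], [0, [0, 0, 0], [0, 0, 0]]]'

```text
clock: 27.5
eef_pos: [509.9, -77.6, 54.4]
tool_rot: [-3.142, -0.0, -0.007]
force: [-0.8, 1.3, 0.7]
width: 21.6
gripper_force: 59.5
```

send_rows --series '[[30, [0, 0, 0], [0, 0, 0]], [40, [0, 0, 0], [0, 0, 0]], [50, [0, 0, 0], [0, 0, 0]], [50, [0, 0, 0.2], [0, 0, 0]], [50, [0, 0, 0.5], [0, 0, 0]], [50, [0, 0, 0.8], [0, 0, 0]], [50, [0, 0, 0.8], [0, 0, 0]], [50, [0, 0, 0.8], [0, 0, 0]]]'

```text
clock: 28.5
eef_pos: [509.5, -77.6, 242.6]
tool_rot: [-3.142, -0.001, -0.008]
force: [0.1, -0.1, -0.6]
width: 50.3
gripper_force: 0.0
```

send_rows --series '[[50, [-0.5, 0.5, 0.3], [0, 0, 0]], [50, [-0.5, 0.5, 0], [0, 0, 0]], [50, [0, 0, 0], [0, 0, 0]]]'

```text
clock: 28.88
eef_pos: [447.5, -15.4, 259.1]
tool_rot: [-3.14, 0.001, -0.004]
force: [0.5, 0.5, 1.5]
width: 50.1
gripper_force: 0.0
```

```bash
python3 dish.py 40 508 -407 2>/dev/null; python3 - <<'E'
from h import *
for n in ['scene','top']:
    d=np.load(n+'.npy',allow_pickle=True).item(); C=cloud(d); h=cv2.cvtColor(d['img'],cv2.COLOR_RGB2HSV); x,y,z=np.moveaxis(C,-1,0)
    m=(h[...,1]<60)&(h[...,2]>110)&(abs(x-510)<40)&(y>-345)&(y<-60)&(z<25)&(z>-5)
    p=C[m]; print(n,m.sum(),p.min(0).round(1),p.max(0).round(1)); k=p[:,1]<-195; q=p[k]; A=np.c_[q[:,:2]-q[:,:2].mean(0),np.ones(len(q))]; print('blade plane',np.linalg.lstsq(A,q[:,2],rcond=None)[0].round(3))
    if n=='scene': cv2.imwrite('pics/end.png',cv2.resize(d['img'][...,::-1],(800,600)))
E
```

```text
[447.5 -15.4 259.1] [-3.14e+00  1.00e-03 -4.00e-03] [-0.06 -0.04  0.01] lifter origin [ 508. -407.]
scene 709 dish [ 507.7 -406.5] r 49.0 lifter frame -0.5 -0.3 floor z 40.9 slope [0.001 0.001]
top 772 dish [ 512.  -411.5] r 49.6 lifter frame 4.5 4.0 floor z 40.8 slope [ 0.004 -0.002]
scene 767 [ 474.8 -311.6   -4.9] [534.  -87.4  21.3]
blade plane [-0.005  0.007  3.478]
top 740 [ 478.8 -316.4   -4.9] [ 539.3 -186.7   12.3]
blade plane [-0.015  0.005  2.739]
```

View pics/end.png

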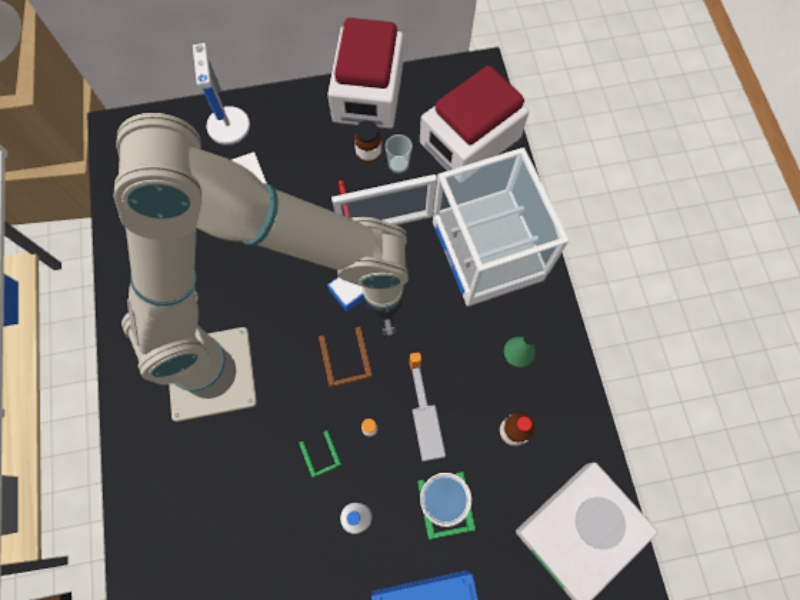

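The picture shows the dish level on the green stand at (446,500). The lifter lies flat on the bench at (425,410), clear of the stand. The door is wide open at (385,200) and the bystanders are in place.

```bash
python3 -c "
from cell import ctrl
print(ctrl.finish_job())"
```

```text
the job is handed in; nothing more can be done
None
```

The job is handed in: by the last camera measurements, the dish rests level on the green stand about 10 mm from its centre, the lifter lies flat on the bench clear of the stand, the cabinet door stands open at roughly 1.65 rad, and no bystander was seen to move; the judge returned no verdict.

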